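Draw the tool tray home and lock it with its quarter-turn stud

TASK

Draw the blue tool tray towards you along its runners until it is fully home against the front stops of its dock, then lock it there with the wing-headed quarter-turn stud on its tongue: feel for the hidden slot, press the stud down and turn it a quarter turn clockwise until its cam catches and it stays down by itself. Leave the loose tools on the bench where they are.

Things in the scene. Friction and masses are not known exactly. Their poses are not given: they have to be found in the camera images.
- dock: Grey and aluminium bench dock, fixed, 320 mm long, 230 mm wide, 46 mm high at its side guides. Origin on the bench (z = 0) under the axis of the stud's receptacle in the dark steel beam at its near end; x along the runners, away from the robot, z up. It reaches from 45 mm before its origin to 275 mm behind it.
- tray (a joint): Slide of the blue steel tray along the dock's x, in m: 0 = home, a hard stop against the two front stops; grows away from the robot, at most 0.09. Starts 0.045 to 0.07 from home. Friction about 5 N; it stays where left. The box is 125 mm long, 190 wide; its walls end 50 mm (front), 66 (sides), 79 (far) above the bench. Three tool holders fixed in it end at 89.
- tray_far_lip (a point): Middle of the outer top edge of the tray's far wall, 79 mm above the bench. The lip runs 95 mm to each side; its top 7 mm is 7 mm thick along x and stands out 4 mm beyond the 3 mm wall below. Behind it, between the side guides, is free space down to the base plate 6 mm above the bench: a fingertip can hook behind it and drag the tray.
- stud_head (a point): On the stud's axis, top face of its round steel flange (44 mm across, 5 mm thick); x along the wing, z up. The wing stands on it: 36 mm long (x), 10 mm wide (y), 20 mm tall. With the stud up this point is 67.5 mm above the bench; the tongue below it is at 50 mm. It is 174 mm before the far lip; with the tray home it is straight above the dock's origin.
- stud_press (a joint): How far the stud is pressed down, in m: 0 = up, 0.0105 = bottomed. A spring pushes up with 4 N at 0, 11.5 N at the bottom. With the hidden cross bar beside the slot it stops hard at about 0.001; with the bar in the slot it goes down. From 0.009 on the bar is through and the stud can be turned. Caught, it stays at about 0.007 by itself.
- stud_turn (a joint): Angle of the wing, in rad, growing clockwise seen from above; 0 = wing along the dock's x. With the stud up it turns freely from -0.7 to 2.3 and stays where left; it starts between -0.4 and -0.15. The hidden cross bar under the stud is in line with the wing. Turning takes less than 0.1 N m.
- dock_receptacle (a point): Top of the receptacle, 40 mm above the bench on the axis over the dock's origin. Its slot, hidden under a rubber seal, lies at a wing angle anywhere from -0.35 to 0.35; the bar enters within about 0.1 of it. Pressed through, the stud turns clockwise only, to a stop about 1.65 past the slot angle; let go from 1.4 past it or more, it springs up 2 to 3 mm into a notch and is caught.
- spanner: Loose spanner lying beside the dock, a bystander.
- screwdriver: Loose screwdriver lying beside the dock, a bystander.
- collet_nut: Loose collet nut, 32 mm across, 20 mm tall, standing on the dock's base plate 60 to 100 mm left of the receptacle, a bystander.
- hex_key: Loose hex key, a bystander.
- caliper: Loose caliper, 220 mm long, a bystander.
- tool_holder: Loose tool holder standing on the bench, 75 mm tall, a bystander.
- spray_can: Loose spray can standing on the bench, 64 mm across, 170 mm tall, a bystander.

How it is judged:
By the outcome, as a careful person would: the job done as asked, in the order asked, and still so for the second after the job is handed in, with the robot touching nothing.
It also fails if it takes over 64 s, if anything falls off the work surface, if the arm or the gripper's body presses on something with over 40 N, if the wrist force passes 120 N, or if a joint passes its speed limit or range.

ROBOT

A 6-joint arm with a two-finger parallel gripper is mounted at the origin on the work surface. World frame = base frame: x ahead of the robot, y to its left, z up, the work surface at z = 0. Lengths are in m, angles in rad, forces in N, time in s.
With the tool pointing down it reaches from about 0.4 to 0.825 m from the base axis. Payload 7 kg.
Tool frame: the origin (TCP) lies on the centre line of the jaws, within the pads' length; the fingertips stand 11 mm ahead of it and the grasp point (between the pads) lies 8 mm behind it; z points along the fingers, y is the direction in which the jaws open and shut (so a half turn about z gives the same grasp; the last joint's range is limited). The gripper opens to 88 mm and grips with 3 to 60 N. Pads are 19 mm wide; open, the fingers measure 130 mm over their backs; the gripper's body (78 mm by 193 mm) begins 47 mm behind the grasp point.
Start: joints at [-0.977, 0.359, 0.012, 0, -1.224, -0.288], TCP at [0.203, -0.644, 0.238] pointing down, gripper open.
Joint ranges: [-3.07, 3.07], [-1.43, 2.12], [-1.02, 1.25], [-3.03, 1.67], [-3.05, -0], [-3.03, 3.03]. Speed limits (rad/s): [2.39, 2.39, 3.01, 3.14, 3.14, 3.14].

INTERFACE

Orientations are given as [roll, pitch, yaw] about the fixed x, y, z axes, in that order (R = Rz(yaw) Ry(pitch) Rx(roll)).
In Python, from station import * gives the robot as it stands.
- The arm moves only by the tool play_rows, never from a script. Its argument "targets" is a list of rows, each a list of 7 numbers: the turn, a rotation vector about the world's x, y, z in rad, then the shift along the world's x, y, z in m, then the opening, from 0 (shut) to 1 (fully open). A call has 1 to 12 rows; each row shifts and turns the pose as measured when the row begins; what a row does not reach is not made up. A row lasts 1/8 s, in which the tool goes at most 62.5 mm and 10.7 degrees, less where a joint would pass 70% of its speed; a pose out of reach is approached as far as the arm can. A call is refused whole if a number of a shift passes 0.0625 or a number of a turn 0.188, either way. A call with a gripper value outside its range is refused whole. The fingers move at their own pace and stop on an object; "grip_force" is the grip in N (left out, the last holds). Time passes only in rows, so rows that do not move let the fingers close. It gives the time, the measured TCP pose, the force and the opening at its end, in the units of the state.
- get_state(): the state, without advancing time (a new reading comes with each control period).
- grab_frame(name): name is "side" or "top"; returns (picture, depth): 400x640x3 uint8, blue, green, red; 400x640 float32, m along the optical axis (not along the pixel's ray), 0 where there is no reading.
- camera_params(name): a dict with "camera_matrix" (3x3 intrinsics, pixels), "extrinsics" (4x4, takes a point from world to camera coordinates). Camera axes: x right, y up, looking along -z (the intrinsics and any distortion apply to the point x, -y, -z); pixel columns grow to the right and rows downward; lengths in m; the calibration is good to about 2 mm. A picture is of the moment at which its call begins. camera_params takes no time and is no camera call.
- job_done(): hands the job in, once; it reports no verdict.
The state is a dict: "t": time; "q": joint angles; "qd": joint speeds; "joint_efforts": joint torques, N m; "eef_pos": TCP position; "ee_rot": TCP orientation; "force": force on the tool from outside, world axes, zero at the start; "moment": the same for the moment, N m; "width": finger opening in m.
Only numpy, scipy, OpenCV 4.12 (cv2) and the standard library are available. Lean on these libraries where they do the work, as an engineer would, in place of code of your own. Each camera call takes 0.05 s, during which the arm holds its last target.

## Working session

There is one attempt and no reset: what is moved stays moved. The work goes in short steps, Python scripts to look and compute and a tool call to move; the robot and the scene stay as the last step left them, time stands still between calls to the robot, and variables do not carry over. Pictures are saved under pics/ and viewed, and the job is handed in when it is done.

Besides the shell and the picture viewer there is one more tool, called after "Request:" by a JSON object that holds its "op" and its "data". play_rows: Moves the arm, as the interface text tells. Its arguments: {"type":"object","properties":{"targets":{"type":"array","items":{"type":"array","items":{"type":"number"}}},"grip_force":{"type":"number"}},"required":["targets"]}

```bash
mkdir -p pics; ls
cat > h.py <<'E'
from station import *
import numpy as np, cv2
def snap(n,f):
    im,d=grab_frame(n); cv2.imwrite('pics/%s.png'%f,im); np.save('pics/%s.npy'%f,d); return im,d
E
python3 - <<'E'
from h import *
for n in('top','side'):
    im,d=snap(n,n+'0'); p=camera_params(n); print(n,p['camera_matrix'],p['extrinsics'],[k for k in p])
s=get_state(); print(s)
E
```

```text
pics
top [[410.34164128   0.         322.91639746]
 [  0.         410.34164128 197.34905452]
 [  0.           0.           1.        ]] [[-0.01951408 -0.99973021  0.01259814  0.03322745]
 [ 0.99914248 -0.01903928  0.03676698 -0.50232704]
 [-0.03651721  0.01330481  0.99924445 -1.48855592]
 [ 0.          0.          0.          1.        ]] ['camera_matrix', 'extrinsics']
side [[457.26472978   0.         318.27710247]
 [  0.         457.26472978 200.41205051]
 [  0.           0.           1.        ]] [[-0.98763732 -0.15566859  0.01843401  0.50916098]
 [ 0.12823098 -0.73466997  0.66619581 -0.09409787]
 [-0.09016284  0.66032366  0.74554901 -1.23453986]
 [ 0.          0.          0.          1.        ]] ['camera_matrix', 'extrinsics']
{'t': 0.1, 'q': array([-9.76880227e-01,  3.59323703e-01,  1.11486807e-02, -3.16361898e-04,
       -1.22413485e+00, -2.88085798e-01]), 'qd': array([-2.24180621e-06, -7.06407191e-04,  2.59313722e-03, -2.41544465e-06,
       -4.16799588e-04,  1.05903726e-03]), 'joint_efforts': array([-9.58398268e-04, -5.84160340e+01,  2.93752205e+01,  7.01545671e+00,
        1.02947128e-02, -5.56942882e-05]), 'eef_pos': array([ 0.20306555, -0.64327295,  0.23670873]), 'ee_rot': array([ 3.14005698e+00, -1.44904132e-04, -2.83586995e+00]), 'force': array([ 0.43204809,  0.16733038, -0.49605523]), 'moment': array([-0.00902474,  0.02504377, -0.0091935 ]), 'width': 0.08768353377940928}
```

View pics/top0.png

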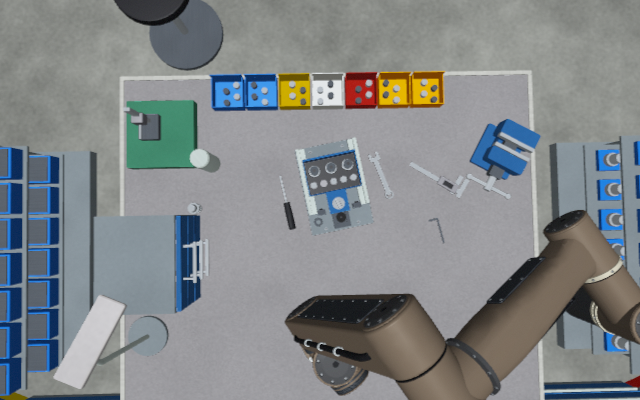

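View pics/side0.png

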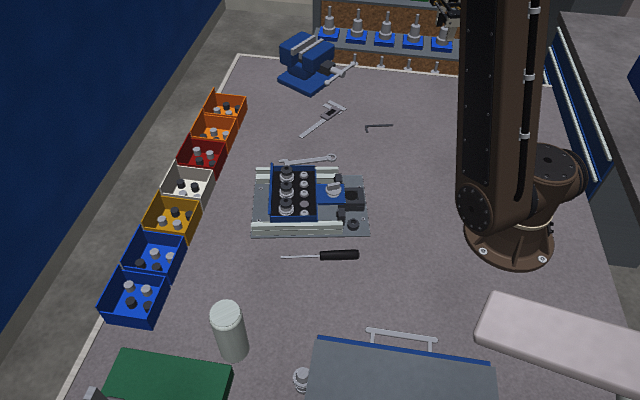

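The top view shows the dock around (335,187), far lip near (328,153) and the stud at (338,203). In the side view the tray is at (295,192) and the stud at (334,188). I'll zoom in next.

Run:
```python
import cv2
a=cv2.imread('pics/top0.png')[130:245,265:405]; b=cv2.imread('pics/side0.png')[145:250,240:380]
cv2.imwrite('pics/ta.png',cv2.resize(a,None,fx=5,fy=5,interpolation=cv2.INTER_CUBIC))
cv2.imwrite('pics/sa.png',cv2.resize(b,None,fx=5,fy=5,interpolation=cv2.INTER_CUBIC))
```

```text
(no output)
```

View pics/ta.png

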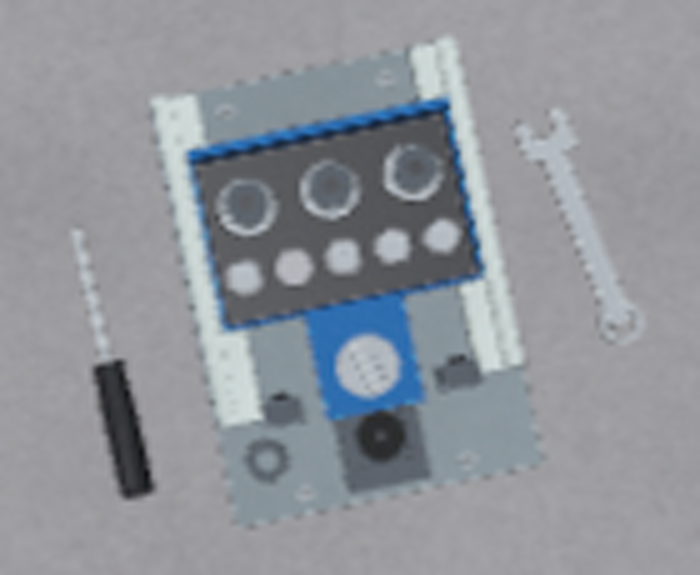

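View pics/sa.png

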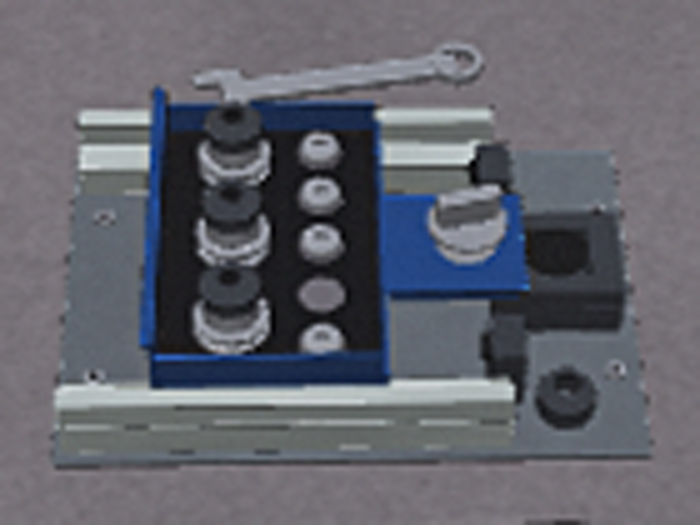

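```bash
cat >> h.py <<'E'
def ray(n,uv,z):
    p=camera_params(n);K=p['camera_matrix'];E=p['extrinsics'];R=E[:3,:3];t=E[:3,3]
    c=-R.T@t; d=np.array([(uv[0]-K[0,2])/K[0,0],-(uv[1]-K[1,2])/K[1,1],-1]);d=R.T@d
    return c+d*(z-c[2])/d[2]
def c2(n,o,xy,z,f=5): return ray(n,((xy[0]+.5)/f-.5+o[0],(xy[1]+.5)/f-.5+o[1]),z)
def proj(n,P):
    p=camera_params(n);K=p['camera_matrix'];E=p['extrinsics'];q=E[:3,:3]@np.array(P)+E[:3,3]
    return np.array([K[0,2]+K[0,0]*q[0]/-q[2],K[1,2]+K[1,1]*q[1]/q[2]])
E
python3 - <<'E'
from h import *
np.set_printoptions(precision=4,suppress=True)
T=('top',(265,130));S=('side',(240,145))
def m(nm,C,xy,z): print(nm,C[0],c2(*C,xy,z)[:2])
m('recept',T,(380,437),.04); m('recept',S,(557,251),.04)
m('flange',T,(367,366),.0675+.01); m('flange',S,(467,228),.0675)
m('lipL',T,(189,153),.079); m('lipR',T,(449,101),.079)
m('lipL',S,(147,345),.079); m('lipR',S,(158,90),.079)
# base plate corners z=.006
for nm,a in(('bFL',(153,95)),('bNL',(237,527)),('bNR',(545,462)),('bFR',(455,37))): m(nm,T,a,.006)
for nm,a in(('bNL',(650,457)),('bNR',(615,152)),('bFL',(55,465))): m(nm,S,a,.006)
m('nut',T,(267,460),.026)
im,d=cv2.imread('pics/top0.png'),np.load('pics/top0.npy')
# blue lip mask: tongue direction from blue pixels
E
```

```text
recept top [ 0.4304 -0.0378]
recept side [ 0.4303 -0.0379]
flange top [ 0.4804 -0.0277]
flange side [ 0.4796 -0.0209]
lipL top [0.6313 0.0935]
lipR top [ 0.6646 -0.0889]
lipL side [0.6287 0.0991]
lipR side [ 0.6652 -0.0858]
bFL top [0.6839 0.1217]
bNL top [0.3665 0.0659]
bNR top [ 0.4093 -0.16  ]
bFR top [ 0.7229 -0.1011]
bNL side [0.3663 0.0702]
bNR side [ 0.4058 -0.1554]
bFL side [0.6761 0.1289]
nut top [0.4152 0.0432]
```

Both cameras agree: receptacle at (0.430, −0.038), dock yaw about 0.185, and the tray about 0.047–0.05 from home. Next I move the shut gripper behind the far lip, turning the wrist on the way so the later quarter turn stays within range.

Request:
{"op": "play_rows", "data": {"targets": [[0,0,0.15,0.0235,0.0325,0,0],[0,0,0.15,0.0235,0.0325,0,0],[0,0,0.15,0.0235,0.0325,0,0],[0,0,0.15,0.0235,0.0325,0,0],[0,0,0.15,0.0235,0.0325,0,0],[0,0,0.15,0.0235,0.0325,0,0],[0,0,0.15,0.0235,0.0325,0,0],[0,0,0.15,0.0235,0.0325,0,0],[0,0,0.15,0.0235,0.0325,0,0],[0,0,0.15,0.0235,0.0325,0,0],[0,0,0.15,0.0235,0.0325,0,0],[0,0,0.15,0.0235,0.0325,0,0]]}}

```text
t: 1.6
eef_pos: [0.4885, -0.2402, 0.2313]
ee_rot: [3.132, 0.002, -0.982]
force: [-0.4, -0.5, -0.4]
width: 0.0008
```

Request:
{"op": "play_rows", "data": {"targets": [[0,0,0.148,0.023,0.0315,0,0],[0,0,0.148,0.023,0.0315,0,0],[0,0,0.148,0.023,0.0315,0,0],[0,0,0.148,0.023,0.0315,0,0],[0,0,0.148,0.023,0.0315,0,0],[0,0,0.148,0.023,0.0315,0,0],[0,0,0.148,0.023,0.0315,0,0],[0,0,0.148,0.023,0.0315,0,0],[0,0,0,0,0,0,0]]}}

```text
t: 2.72
eef_pos: [0.6768, 0.0237, 0.2272]
ee_rot: [3.131, 0.009, 0.246]
force: [-1.1, 0.1, -0.0]
width: 0.0002
```

Run:
```python
from h import *
s=get_state();print(s['eef_pos'],s['ee_rot'],s['q'],s['force'])
```

```text
[0.67677276 0.02372782 0.2271597 ] [3.13133509 0.00874178 0.24631056] [ 0.32757191  0.37206073  0.00380804  0.01016082 -1.21210616  1.48596736] [-1.14505663  0.12214462 -0.01000846]
```

Request:
{"op": "play_rows", "data": {"targets": [[0.012,-0.006,-0.03,-0.004,-0.008,-0.02,0],[0,0,-0.03,-0.004,-0.008,-0.03,0],[0,0,0,0,0,-0.03,0],[0,0,0,0,0,0,0]]}}

```text
t: 3.22
eef_pos: [0.6665, 0.0059, 0.1443]
ee_rot: [-3.141, 0.002, 0.179]
force: [-0.9, 0.7, 0.2]
width: 0.0004
```

Run:
```python
from h import *
im,d=snap('side','s1');
cv2.imwrite('pics/s1c.png',cv2.resize(im[100:260,200:400],None,fx=4,fy=4,interpolation=cv2.INTER_CUBIC))
s=get_state();print(s['eef_pos'],s['ee_rot'],s['force'])
```

```text
[0.66772098 0.0061188  0.14621646] [-3.14152664e+00 -6.03734331e-04  1.79766339e-01] [-0.72531386 -0.13936286 -0.04421248]
```

View pics/s1c.png

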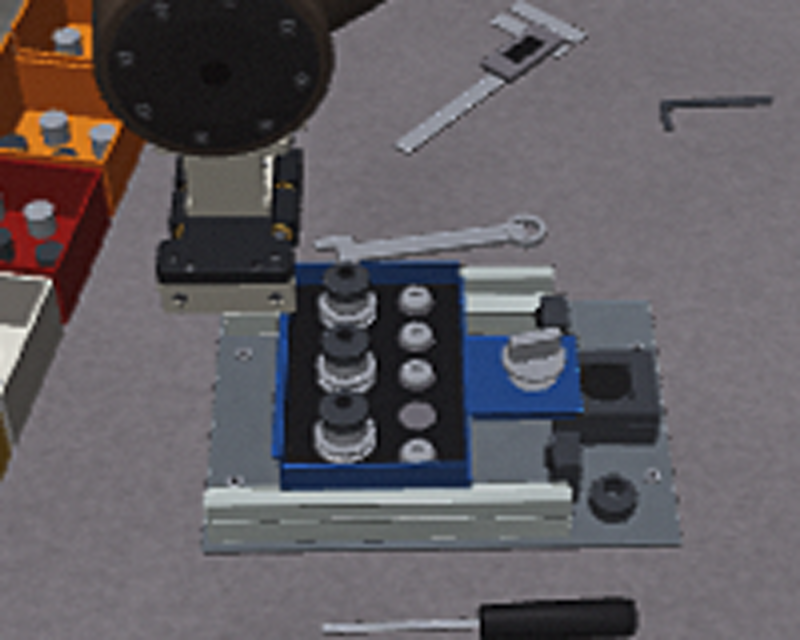

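The gripper body is behind the tray at crop (228,260), and the far lip lies at about x=280. Its fingers should come down behind the lip. I'll shift a few mm further out, then descend.

Request:
{"op": "play_rows", "data": {"targets": [[0,0,0.004,0.005,0.003,-0.02,0],[0,0,0,0,0,-0.02,0],[0,0,0,0,0,-0.015,0],[0,0,0,0,0,-0.015,0],[0,0,0,0,0,0,0]]}}

```text
t: 3.9
eef_pos: [0.6756, 0.0095, 0.0774]
ee_rot: [3.141, -0.007, 0.183]
force: [0.6, -0.1, -0.3]
width: 0.0005
```

Request:
{"op": "play_rows", "data": {"targets": [[0,0,0,0,0,-0.007,0],[0,0,0,-0.01,-0.002,0,0],[0,0,0,-0.008,-0.0015,0,0],[0,0,0,-0.008,-0.0015,0,0],[0,0,0,-0.008,-0.0015,0,0]]}}

```text
t: 4.53
eef_pos: [0.645, 0.0039, 0.0728]
ee_rot: [-3.142, -0.019, 0.185]
force: [5.2, 1.1, -3.7]
width: 0.0006
```

The lip is hooked and sliding at about 5 N.

Request:
{"op": "play_rows", "data": {"targets": [[0,0,0,-0.008,-0.0015,0,0],[0,0.01,0,-0.008,-0.0015,0,0],[0,0,0,-0.005,-0.001,0,0],[0,0,0,-0.004,-0.001,0,0]]}}

```text
t: 5.03
eef_pos: [0.6235, 0.0003, 0.0761]
ee_rot: [-3.139, -0.023, 0.186]
force: [4.8, 1.5, -4.3]
width: 0.0003
```

Request:
{"op": "play_rows", "data": {"targets": [[0,0.01,0,-0.004,-0.001,-0.003,0],[0,0.01,0,-0.004,-0.001,-0.002,0],[0,0,0,-0.003,-0.0005,-0.001,0]]}}

```text
t: 5.4
eef_pos: [0.6169, -0.0011, 0.0743]
ee_rot: [-3.135, -0.015, 0.188]
force: [5.4, -0.1, -0.3]
width: 0.0005
```

Request:
{"op": "play_rows", "data": {"targets": [[0,0.005,0,-0.004,-0.0007,-0.001,0],[0,0.005,0,-0.003,-0.0005,-0.001,0]]}}

```text
t: 5.65
eef_pos: [0.6121, -0.002, 0.0742]
ee_rot: [-3.134, -0.01, 0.189]
force: [5.0, 0.3, 2.0]
width: 0.0004
```

Request:
{"op": "play_rows", "data": {"targets": [[0,0,0,-0.004,-0.0007,-0.001,0],[0,0,0,-0.004,-0.0007,-0.001,0]]}}

```text
t: 5.9
eef_pos: [0.6119, -0.002, 0.0745]
ee_rot: [-3.134, -0.025, 0.191]
force: [14.7, -1.2, -7.9]
width: 0.0005
```

The force jumped to 15 N with no motion, so this is the stop. One firmer pull, then I back off, lift and look.

Request:
{"op": "play_rows", "data": {"targets": [[0,0.01,0,-0.006,-0.001,0,0],[0,0,0,-0.006,-0.001,0,0]]}}

```text
t: 6.15
eef_pos: [0.6116, -0.0013, 0.0765]
ee_rot: [-3.132, -0.038, 0.194]
force: [22.6, 0.6, -14.2]
width: 0.0006
```

Request:
{"op": "play_rows", "data": {"targets": [[0.0,0.015,0,0.012,0.0022,0,0],[0,0,0,0.012,0.0022,0,0],[0,0,0,0,0,0.03,0],[0,0,0,0,0,0.05,0],[0,0,0,0,0,0.05,0],[0,0,0,0.05,0.01,0,0.6],[0,0,0,0.05,0.01,0,0.6],[0,0,0,0.03,0.01,0,0.6]]}}

```text
t: 7.15
eef_pos: [0.7595, 0.0311, 0.2094]
ee_rot: [-3.128, -0.008, 0.19]
force: [1.1, 0.5, 0.4]
width: 0.025
```

Run:
```python
from h import *
im,d=snap('side','s2')
cv2.imwrite('pics/s2c.png',cv2.resize(im[145:250,240:380],None,fx=5,fy=5,interpolation=cv2.INTER_CUBIC))
im,d=snap('top','t2')
cv2.imwrite('pics/t2c.png',cv2.resize(im[130:245,265:405],None,fx=5,fy=5,interpolation=cv2.INTER_CUBIC))
s=get_state();print(s['t'],s['eef_pos'],s['ee_rot'],s['force'])
```

```text
7.25 [0.75974804 0.03174913 0.20746881] [-3.12857024 -0.00598994  0.19107848] [ 0.08611217 -0.38995841 -0.42344554]
```

View pics/s2c.png

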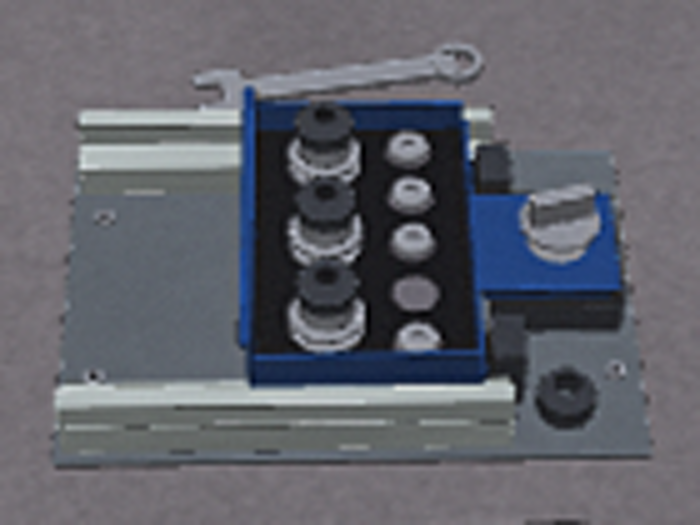

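View pics/t2c.png

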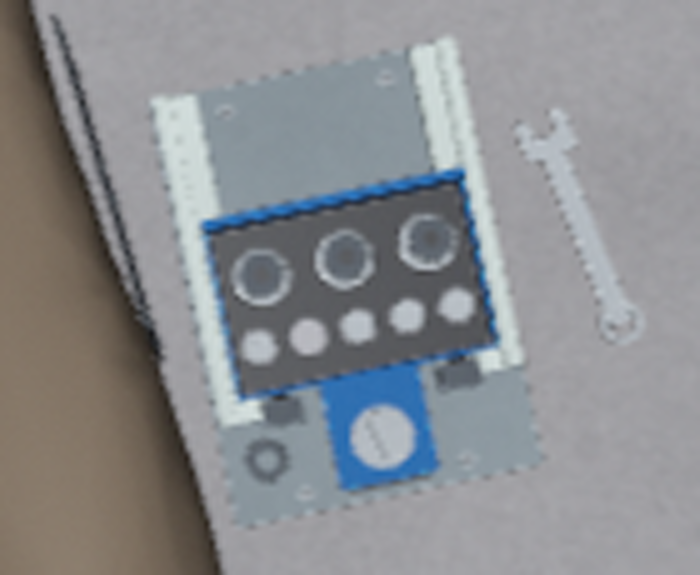

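The tray is home: its walls sit against the two dark stops at side-crop (490,165) and (505,350), and the stud is over the receptacle at top-crop (382,437). Next I measure the stud's position and the wing angle.

Run:
```python
from h import *
np.set_printoptions(precision=4,suppress=True)
T=('top',(265,130));S=('side',(240,145))
print('flange top',c2(*T,(382,437),.0675)[:2],'side',c2(*S,(560,228),.0675)[:2])
a=c2(*S,(531,213),.0875);b=c2(*S,(590,189),.0875);print('wing ends',a,b,'mid',(a+b)[:2]/2,np.arctan2(*(a-b)[[1,0]]))
a=c2(*T,(370,415),.0875);b=c2(*T,(391,462),.0875);print(a,b,np.arctan2(*(a-b)[[1,0]]))
im=cv2.imread('pics/s2.png')[180:202,338:366]
cv2.imwrite('pics/w.png',cv2.resize(im,None,fx=24,fy=24,interpolation=cv2.INTER_CUBIC))
im=cv2.imread('pics/t2.png')[205:230,330:354]
cv2.imwrite('pics/wt.png',cv2.resize(cv2.normalize(im,None,0,255,cv2.NORM_MINMAX),None,fx=24,fy=24,interpolation=cv2.INTER_CUBIC))
```

```text
flange top [ 0.4307 -0.0377] side [ 0.4298 -0.0296]
wing ends [ 0.4457 -0.019   0.0875] [ 0.4163 -0.0423  0.0875] mid [ 0.431  -0.0306] 0.6700123062519393
[ 0.4463 -0.0286  0.0875] [ 0.4135 -0.0424  0.0875] 0.39997285823007
```

View pics/w.png

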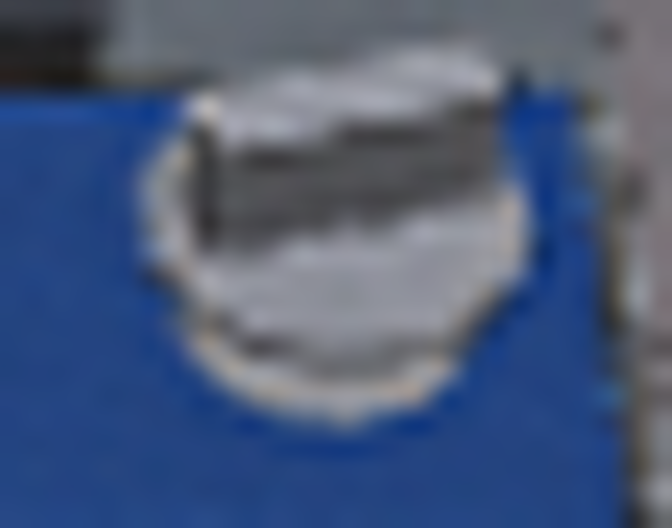

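View pics/wt.png

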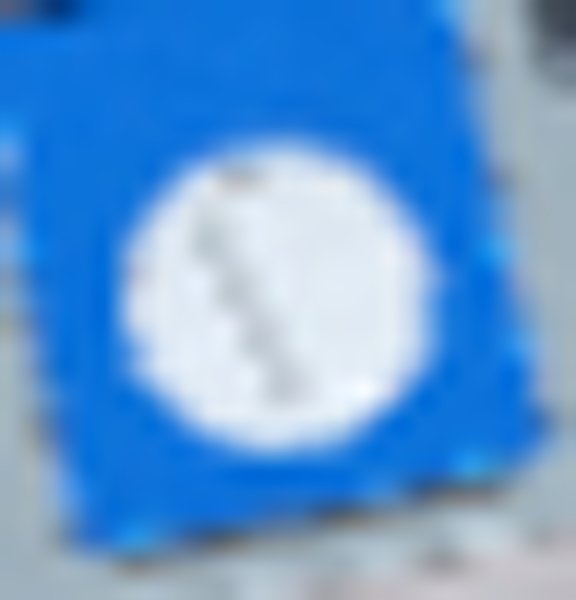

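Run:
```python
from h import *
np.set_printoptions(precision=4,suppress=True)
W=('side',(338,180));T=('top',(330,205))
for a,b,z in(((222,150),(495,97),.0875),((212,247),(495,192),.0675),((200,100),(480,50),.0875)):
    p=c2(*W,a,z,24);q=c2(*W,b,z,24);print(p[:2],q[:2],np.linalg.norm(p-q),np.arctan2(*(p-q)[[1,0]]))
p=c2(*T,(205,235),.0775,24);q=c2(*T,(287,392),.0775,24);print(p[:2],q[:2],np.linalg.norm(p-q),np.arctan2(*(p-q)[[1,0]]))
print('centre',c2(*T,(280,295),.0675,24))
cs=(W,(335,215));print(c2(*W,(335,240),.0675,24))
```

```text
[ 0.4437 -0.0247] [ 0.4144 -0.0382] 0.03225223149313823 0.4313521053430096
[ 0.444  -0.0286] [ 0.4132 -0.0427] 0.033888560985009385 0.4294147825539251
[ 0.4471 -0.032 ] [ 0.4168 -0.0452] 0.03300399072439546 0.41297807315594864
[ 0.4403 -0.0271] [ 0.4174 -0.0385] 0.02563516352209147 0.461296200787301
centre [ 0.4313 -0.0384  0.0675]
[ 0.4304 -0.0321  0.0675]
```

Request:
{"op": "play_rows", "data": {"targets": [[-0.012,0.006,0.03,-0.042,-0.009,-0.004,0.5],[0,0,0.03,-0.042,-0.009,-0.004,0.5],[0,0,0.03,-0.042,-0.009,-0.004,0.5],[0,0,0.03,-0.042,-0.009,-0.004,0.5],[0,0,0.03,-0.042,-0.009,-0.004,0.5],[0,0,0.03,-0.042,-0.009,-0.004,0.5],[0,0,0.03,-0.042,-0.009,-0.004,0.5],[0,0,0.03,-0.03,-0.006,-0.004,0.5],[0,0,0,0,0,0,0.5]]}}

```text
t: 8.38
eef_pos: [0.4119, -0.0437, 0.167]
ee_rot: [-3.136, 0.022, 0.436]
force: [0.4, -0.0, 0.2]
width: 0.0438
```

Request:
{"op": "play_rows", "data": {"targets": [[0.004,-0.022,0,0.0185,0.0055,-0.02,0.5],[0,0,0,0,0,-0.02,0.5],[0,0,0,0,0,-0.01,0.5],[0,0,0,0,0,0,0.5]]}}

```text
t: 8.88
eef_pos: [0.4303, -0.0385, 0.1166]
ee_rot: [3.141, -0.001, 0.435]
force: [0.1, 0.6, 1.1]
width: 0.0438
```

Request:
{"op": "play_rows", "data": {"targets": [[0,0,0,0,0,-0.015,0.5],[0,0,0,0,0,-0.012,0.5],[0,0,0,0,0.0005,-0.004,0.5],[0,0,0,0,0,0,0.5]]}}

```text
t: 9.38
eef_pos: [0.4318, -0.0378, 0.0864]
ee_rot: [3.14, -0.003, 0.435]
force: [0.3, 1.1, 0.7]
width: 0.0437
```

Run:
```python
from h import *
im,d=snap('side','s3')
cv2.imwrite('pics/s3c.png',cv2.resize(im[120:250,270:410],None,fx=4,fy=4,interpolation=cv2.INTER_CUBIC))
s=get_state();print(s['eef_pos'],s['force'],s['q'])
```

```text
[ 0.43194958 -0.03774297  0.08655912] [0.06963264 0.31312086 0.29569986] [ 0.37257211  0.1241468  -0.70705744  0.00239046 -0.73609936  1.63175515]
```

View pics/s3c.png

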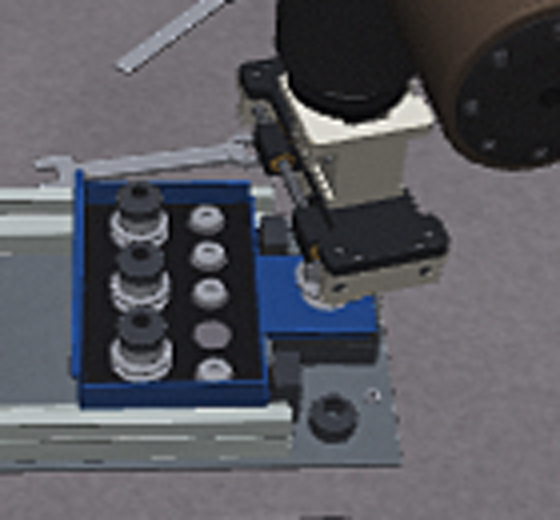

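The gripper straddles the stud at crop (320,290) with no contact. I go down slightly and close on the wing.

Request:
{"op": "play_rows", "data": {"targets": [[0,0,0,-0.0005,0,-0.003,0.3],[0,0,0,0,0,0,0],[0,0,0,0,0,0,0],[0,0,0,0,0,0,0]], "grip_force": 12}}

```text
t: 9.93
eef_pos: [0.432, -0.0376, 0.0843]
ee_rot: [3.139, -0.005, 0.436]
force: [1.4, -3.0, -1.6]
width: 0.0101
```

Gripped: width 10.1 mm. Try a press near the current angle (turn about −0.27).

Request:
{"op": "play_rows", "data": {"targets": [[0,0,0.03,0,0,0,0],[0,0,0,0,0,-0.003,0],[0,0,0,0,0,-0.003,0],[0,0,0,0,0,-0.003,0]], "grip_force": 30}}

```text
t: 10.42
eef_pos: [0.4338, -0.0378, 0.0811]
ee_rot: [3.137, -0.007, 0.472]
force: [-15.4, 5.4, 44.2]
width: 0.0096
```

Hard stop at 44 N, so the slot isn't at −0.28. I back off, turn to about −0.13 and press more gently.

Request:
{"op": "play_rows", "data": {"targets": [[0,0.005,0,-0.002,0,0.002,0],[0,0,-0.08,0,0,0.0005,0],[0,0,-0.08,0,0,0,0],[0,0,0,0,0,0,0]]}}

```text
t: 10.92
eef_pos: [0.4327, -0.0377, 0.0834]
ee_rot: [3.138, -0.006, 0.31]
force: [0.7, -2.8, 1.4]
width: 0.01
```

Request:
{"op": "play_rows", "data": {"targets": [[0,0,0,-0.0005,0,-0.0015,0],[0,0,0,-0.0003,0,-0.0015,0],[0,0,0,-0.0003,0,-0.0015,0]]}}

```text
t: 11.3
eef_pos: [0.4331, -0.0377, 0.0813]
ee_rot: [3.137, -0.008, 0.316]
force: [-6.8, -0.8, 23.1]
width: 0.0096
```

Request:
{"op": "play_rows", "data": {"targets": [[0,0.004,0,-0.001,0,0.0015,0],[0,0,-0.08,0,0,0.0003,0],[0,0,-0.08,0,0,0,0],[0,0,0,-0.0005,0,-0.0015,0],[0,0,0,-0.0003,0,-0.0015,0],[0,0,0,-0.0003,0,-0.0015,0]]}}

```text
t: 12.05
eef_pos: [0.4326, -0.0379, 0.0797]
ee_rot: [3.137, -0.008, 0.164]
force: [-0.1, -3.8, 6.7]
width: 0.0094
```

Request:
{"op": "play_rows", "data": {"targets": [[0,0,0,-0.0003,0,-0.002,0],[0,0,0,-0.0003,0,-0.002,0]]}}

```text
t: 12.3
eef_pos: [0.4327, -0.0379, 0.0764]
ee_rot: [3.137, -0.009, 0.169]
force: [-0.1, -2.5, 9.6]
width: 0.0095
```

The bar is in the slot: it moves down at spring-like force, 9.6 N. Keep pressing to the bottom.

Request:
{"op": "play_rows", "data": {"targets": [[0,0,0,-0.0003,0,-0.002,0],[0,0,0,-0.0003,0,-0.002,0]]}}

```text
t: 12.55
eef_pos: [0.4327, -0.0379, 0.0732]
ee_rot: [3.136, -0.011, 0.174]
force: [-1.1, -3.4, 10.3]
width: 0.0096
```

Request:
{"op": "play_rows", "data": {"targets": [[0,0,0,0,0,-0.0015,0]]}}

```text
t: 12.68
eef_pos: [0.4331, -0.0379, 0.0726]
ee_rot: [3.136, -0.011, 0.177]
force: [-5.1, -1.5, 25.3]
width: 0.0097
```

Bottomed at 25 N. Now the clockwise turn, held down.

Request:
{"op": "play_rows", "data": {"targets": [[0,0.003,-0.12,-0.0005,0,-0.001,0],[0,0,-0.15,0,0,-0.001,0],[0,0,-0.15,0,0,-0.001,0]]}}

```text
t: 13.05
eef_pos: [0.4332, -0.0386, 0.0727]
ee_rot: [3.135, -0.01, -0.247]
force: [-3.8, -3.8, 19.2]
width: 0.0101
```

Request:
{"op": "play_rows", "data": {"targets": [[0,0.003,-0.15,-0.0005,0.0003,-0.001,0],[0,0,-0.15,0,0,-0.001,0],[0,0,-0.15,0,0,-0.001,0],[0,0,-0.15,0,0,-0.001,0]]}}

```text
t: 13.55
eef_pos: [0.4328, -0.0399, 0.0727]
ee_rot: [3.132, -0.01, -0.856]
force: [-5.2, -3.4, 19.0]
width: 0.0096
```

Request:
{"op": "play_rows", "data": {"targets": [[0.003,0.003,-0.15,-0.0005,0.0005,-0.001,0],[0,0,-0.15,0,0.0003,-0.001,0],[0,0,-0.15,0,0.0003,-0.001,0]]}}

```text
t: 13.92
eef_pos: [0.4322, -0.0403, 0.0727]
ee_rot: [3.13, -0.008, -1.313]
force: [-4.3, -4.7, 20.2]
width: 0.0095
```

Run:
```python
from h import *
s=get_state();print(s['eef_pos'],s['ee_rot'],s['force'],s['moment'],s['q'])
```

```text
[ 0.43220485 -0.0402805   0.0727252 ] [ 3.12987199 -0.00799523 -1.31260211] [-4.27258217 -4.67554712 20.15817687] [-1.66535428  1.61876565 -0.00735636] [ 0.37096625  0.154914   -0.71634342  0.01013875 -0.71211055 -0.12053543]
```

Turn is now about 1.50. I go on to the stop while watching the twist.

Request:
{"op": "play_rows", "data": {"targets": [[0,0,-0.08,0,0.0005,-0.001,0],[0,0,-0.06,0,0.0003,-0.001,0]]}}

```text
t: 14.18
eef_pos: [0.432, -0.0404, 0.0727]
ee_rot: [3.129, -0.01, -1.453]
force: [-5.0, -4.4, 19.7]
width: 0.0095
```

Run:
```python
from h import *
s=get_state();print(s['eef_pos'],s['ee_rot'],s['force'],s['moment'])
```

```text
[ 0.43196652 -0.04037175  0.07272305] [ 3.12949112 -0.00957151 -1.45341875] [-4.97674934 -4.42090491 19.7396803 ] [-1.43288626  1.63840513  0.05128301]
```

Request:
{"op": "play_rows", "data": {"targets": [[0,0,-0.04,0,0,-0.001,0]]}}

```text
t: 14.3
eef_pos: [0.4319, -0.0406, 0.0727]
ee_rot: [3.13, -0.01, -1.492]
force: [-5.0, -1.7, 19.3]
width: 0.01
```

Run:
```python
from h import *
s=get_state();print(s['eef_pos'],s['ee_rot'],s['force'],s['moment'])
```

```text
[ 0.43191617 -0.04057913  0.07271626] [ 3.12958772 -0.01002585 -1.49238439] [-4.98106045 -1.66461338 19.27401569] [-0.5983639   1.81962242  0.02022078]
```

Now let it ease up into the notch, still gripped, and watch where the force vanishes.

Request:
{"op": "play_rows", "data": {"targets": [[0,0,0,0,0,0.0012,0],[0,0,0,0,0,0.001,0]]}}

```text
t: 14.55
eef_pos: [0.4317, -0.0405, 0.0758]
ee_rot: [3.13, -0.01, -1.489]
force: [-1.0, -2.1, 9.0]
width: 0.01
```

Request:
{"op": "play_rows", "data": {"targets": [[0,0,0,0,0,0.0008,0],[0,0,0,0,0,0.0005,0]]}}

```text
t: 14.8
eef_pos: [0.4313, -0.0404, 0.0768]
ee_rot: [3.13, -0.009, -1.486]
force: [4.8, -4.2, -8.1]
width: 0.0096
```

Pulling up at 8 N gives no further rise, so it is caught. Release and retreat.

Request:
{"op": "play_rows", "data": {"targets": [[0,0,0,0,0,-0.0008,0],[0,0,0,0,0,0,0.3],[0,0,0,0,0,0,0.4],[0,0,0,0,0,0.001,0.4],[0,0,0,0,0,0.01,0.4],[0,0,0,0,0,0.03,0.4],[0,0,0,0,0,0.05,0.4],[0,0,0,0,0,0.05,0.4]]}}

```text
t: 15.8
eef_pos: [0.4269, -0.0409, 0.2186]
ee_rot: [3.119, -0.01, -1.483]
force: [0.2, 0.1, -0.3]
width: 0.0349
```

Request:
{"op": "play_rows", "data": {"targets": [[0,0,0,0.02,-0.055,0.01,0.4],[0,0,0,0.02,-0.055,0.01,0.4],[0,0,0,0.02,-0.055,0.01,0.4],[0,0,0,0.0,-0.06,0.01,0.4],[0,0,0,0.0,-0.06,0.01,0.4],[0,0,0,0.0,-0.06,0,0.4],[0,0,0,0,-0.05,0,0.4],[0,0,0,0,0,0,0.4]]}}

```text
t: 16.8
eef_pos: [0.4893, -0.4468, 0.2817]
ee_rot: [3.135, -0.011, -1.475]
force: [-1.1, 1.0, -0.2]
width: 0.0349
```

Run:
```python
from h import *
np.set_printoptions(precision=4,suppress=True)
im,d=snap('side','s4')
cv2.imwrite('pics/s4c.png',cv2.resize(im[145:250,240:380],None,fx=5,fy=5,interpolation=cv2.INTER_CUBIC))
im2,d2=snap('top','t4')
cv2.imwrite('pics/t4c.png',cv2.resize(im2[130:245,265:405],None,fx=5,fy=5,interpolation=cv2.INTER_CUBIC))
d0=np.load('pics/t2.npy');print('top depth change at stud',np.median(d2[213:222,337:346]-d0[213:222,337:346]), 'tray',np.median(d2[195:203,332:345]-d0[195:203,332:345]))
s=get_state();print(s['t'],s['eef_pos'],s['force'])
```

```text
top depth change at stud 0.0073224306 tray 5.3822994e-05
16.9 [ 0.4898 -0.4443  0.2823] [-0.5037  1.0189 -1.1933]
```

View pics/s4c.png

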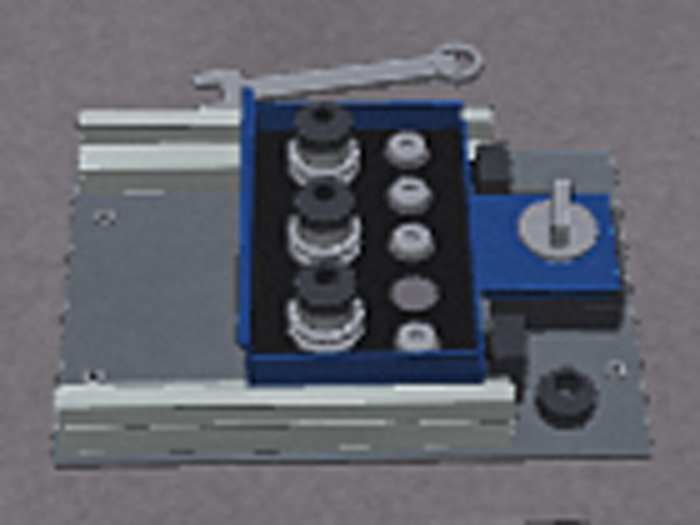

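View pics/t4c.png

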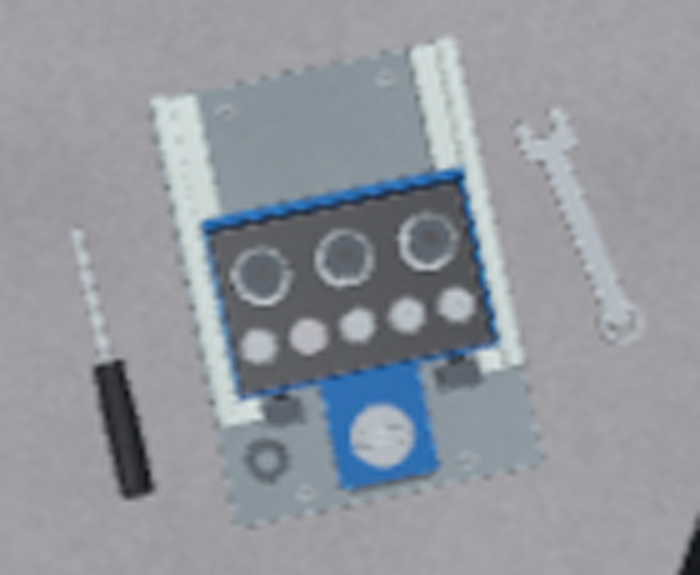

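The stud stays 7.3 mm down with its wing across the dock (side-crop (560,220)). The tray is unchanged at its stops and the loose tools haven't moved. Handing in.

```bash
python3 -c "
from station import *
print(job_done())"
```

```text
the job is handed in; nothing more can be done
None
```

The tray is home against its front stops and locked by the stud, and I handed the job in at about 17 s of the 64 s allowed.

- **Tray:** I hooked the shut fingers behind the far lip and drew the tray in at about 5 N. At the stops the force rose to 23 N with no further movement.
- **Slot:** I gripped the wing and pressed at about −0.28 and −0.13, and both met a hard stop. At about +0.02 the stud went down to the bottom.
- **Lock:** I turned the wing clockwise to about 1.68 by wrist angle (dock yaw taken as 0.187) and let the stud ease up. A gentle 8 N pull upward did not lift it, so it is caught.

**Last checks:** The stud stays 7.3 mm down by depth image, against the expected 7 mm. The wing lies across the dock, the tray has not shifted, and the nut, spanner and screwdriver are where they were. I did not compare the other loose tools in close-up. The gripper is well clear of everything.

**One rough spot:** The first trial press, at −0.28, reached 44 N at the wrist through the fingertips, more than I intended. I pressed more gently after that, up to about 25 N.

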